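# Dial in the stage travel on a thumbwheel indexer

### The arm

A 7-joint arm with a two-finger parallel gripper is mounted at the origin on the work surface. World frame = base frame: x ahead of the robot, y to its left, z up, the work surface at z = 0. Lengths are in m, angles in degrees, forces in N, time in s.
With the tool pointing down it reaches from about 0.35 to 0.9 m from the base axis. Payload 19.9 kg.
Tool frame: the origin (TCP) lies at the very end of the fingers, on their centre line; the grasp point (between the pads) lies 19 mm behind it; z points along the fingers, y is the line along which they close (so a half turn about z gives the same grasp; the last joint's range is limited). The gripper opens to 85 mm and grips with 20 to 120 N. Pads are 22 mm wide; open, the fingers measure 114 mm over their backs; the gripper's body (76 mm by 85 mm) begins 54 mm behind the grasp point. The pads swing forward as they close: fully open they stand 13 mm farther back than shut.
Start: joints at [61.793, 23.915, -0.59, 92.452, 0.269, 63.638, -3.037], TCP at [0.272, -0.563, 0.231] pointing down, gripper open.
Joint ranges: [-161.28, 161.28], [-22.2, 115.67], [-73.04, 71.86], [3.21, 147.25], [-68.34, 248.33], [10.77, 114.83], [-161.83, 161.83]. Speed limits (degrees/s): [108.29, 108.29, 136.94, 136.94, 172.46, 172.46, 172.46].

### API

Orientations are given as [roll, pitch, yaw] about the fixed x, y, z axes, in that order (R = Rz(yaw) Ry(pitch) Rx(roll)).
In Python, from bench import env gives the robot as it stands.
- The arm moves only by the shell command python3 -m jog 'ROWS' [FORCE]. ROWS is JSON, a list that holds one entry, the list of rows, each a list of 7 numbers: the shift along the tool's x, y, z in cm, then the turn, a rotation vector about the tool's x, y, z in rad, then the opening, from 0 (shut) to 1 (fully open). In form: [[[tx, ty, tz, wx, wy, wz, hand], ...]]. A call has 1 to 5 rows; each row is the pose to reach, as a shift and turn from the pose commanded when the call began, along the tool's axes at that moment; what a row does not reach only later rows make up. A row lasts 1/10 s, in which the tool goes at most 50 mm and 8.59 degrees, less where a joint would pass 70% of its speed; a pose out of reach is approached as far as the arm can. A call with a gripper value outside its range is refused whole. The fingers move at their own pace and stop on an object; FORCE is the grip in N (left out, the last holds). Time passes only in rows, so rows that repeat a pose let the fingers close. It gives the time, the measured TCP pose, the force, the opening and the grip force at its end, in the units of the state.
- env.get_obs(): the state, without advancing time (a new reading comes with each control period).
- env.grab_frame(name): name is "scene" or "side" or "wrist"; returns a dict with "image" (480x640x3 uint8, red, green, blue), "z_map" (480x640 float32, m along the optical axis (not along the pixel's ray), 0 where there is no reading), "camera_matrix" (3x3 intrinsics, pixels), "R" (3x3) and "t" (3): a world point X has camera coordinates R X + t. Camera axes: x right, y down, z forward; pixel columns grow to the right and rows downward; lengths in m; the calibration is good to about 2 mm. A picture is of the moment at which its call begins.
- env.close_job(): hands the job in; it is judged then, once.
Trained networks look in a picture, given as the dict that the camera call returned (one of the last four; its "shot" number tells which), for a name from the list of things; names that differ only in an ending like _2 or _b are one class to them, and where a whole thing is asked for, a point or a joint stands for the part that bears it (a point fixed in the world has none). Each returns a list of dicts, best first, with "p" (0 to 1); they miss things now and then, are a little off and sometimes report something else, mostly with a low value. They report only what shows in the picture. A call takes as long as a camera call.
- env.spot_in(picture, thing): "at" ([x, y, z] in m, in the coordinates of the camera as it stood for that picture, good to about 4 mm: the middle of the surface that is visible of it).
The state is a dict: "time_s": time; "joint_positions": joint angles; "qd": joint speeds; "effort": joint torques, N m; "ee_pos": TCP position; "tool_rot": TCP orientation; "force": force on the tool from outside, world axes, zero at the start; "torque": the same for the moment, N m; "width": finger opening in m; "grasp_force": force on a finger pad.
Only numpy, scipy, OpenCV 4.12 (cv2) and the standard library are available. Lean on these libraries where they do the work, as an engineer would, in place of code of your own. Each camera call takes 0.05 s, during which the arm holds its last target. There are 200 camera calls.

### The job

Set the travel of the linear stage on the black indexer box: gently roll its three thumbwheels so that, read from the end far from the button towards the button, they show 2 - 7 - 4 (red, violet, yellow on the crowns), each clicked in. Only when all three are right, press the green load button fully down and let it come up again. Leave the code set and the other things on the bench where they are.

Things in the scene. Friction and masses are not known exactly. Their poses are not given: they have to be found in the camera images.
- indexer: black box fixed to the table, 170 (x) by 270 (y) by 50 high; origin at the centre of its underside, x from front (robot side) to rear, z up. In its flat top, along y: three thumbwheels 32 proud and, at the -y end, a green button. Rim colours (0 black, 1 brown, 2 red, 3 orange, 4 yellow, 5 green, 6 blue, 7 violet, 8 grey, 9 white); the one on the crown, between white marks, is the digit set
- crown_left (a point): nominal crown (top centre) of the left thumbwheel, farthest from the button, at x=-20, y=78, z=82 of the indexer; wheels sit unevenly, so the true crown is up to 4 higher or lower than this point: feel for it. Wheel: radius 26, 18 wide, axle along the indexer's y; rolled by pressing the shut fingertips on its crown and stroking along the indexer's x, 16.3 mm per digit if it does not slip.
- crown_middle (a point): nominal crown (top centre) of the middle thumbwheel, the second one, at x=-20, y=26, z=82 of the indexer; wheels sit unevenly, so the true crown is up to 4 higher or lower than this point: feel for it. The axles are sprung: a wheel yields 1 mm per 6 N when pressed, up to 7 mm, then stops hard. A press of 4 to 9 N is right: less may slip.
- crown_right (a point): nominal crown (top centre) of the right thumbwheel, next to the button, at x=-20, y=-26, z=82 of the indexer; wheels sit unevenly, so the true crown is up to 4 higher or lower than this point: feel for it. Neighbouring wheels have 34 free between them. More than 15 N from the fingers on a wheel, or on anything but the button, counts as damage.
- wheel_left (a joint): angle of the left wheel, rad: 0 = digit 0, 0.628 (36 degrees) more per digit; grows as its crown moves towards the indexer's +x. End stops just below 0 and just above 9. Digit 2 = 1.257. A sprung detent holds each digit, takes about 2 N along the rim to leave, and draws the wheel into the nearest digit when let go.
- wheel_middle (a joint): angle of the middle wheel, rad: 0 = digit 0, 0.628 (36 degrees) more per digit; grows as its crown moves towards the indexer's +x. End stops just below 0 and just above 9. Digit 7 = 4.398. A sprung detent holds each digit, takes about 2 N along the rim to leave, and draws the wheel into the nearest digit when let go.
- wheel_right (a joint): angle of the right wheel, rad: 0 = digit 0, 0.628 (36 degrees) more per digit; grows as its crown moves towards the indexer's +x. End stops just below 0 and just above 9. Digit 4 = 2.513. A sprung detent holds each digit, takes about 2 N along the rim to leave, and draws the wheel into the nearest digit when let go.
- load (a joint): travel of the green load button in m: 0 = up, 0.006 = fully down (takes 4 N); springs back
- load_top (a point): centre of the top of the round green load button, 30 in diameter, in the indexer's top at its -y end; it is pressed straight down
- terminal: bystander: green terminal block 22 x 50 x 14, on the rear of the indexer's top; origin under its centre
- bearing: bystander: steel ball bearing, 26 across, 9 high, on the rear of the indexer's top; origin under its centre
- coupler: bystander: aluminium shaft coupler, 25 across, 30 high, standing in front of the indexer; origin under its centre
- driver: bystander: blue-handled screwdriver lying on the table to the left; origin under it
- motor: bystander: black stepper motor 56 x 56 x 57 with its shaft up, on the table to the left; origin under its centre
- printed_foot: bystander: brown printed L-shaped foot 60 x 40 x 33 on the table to the right; origin under its centre
- screw_cup: bystander: orange bowl 60 across, 30 high, on the table to the right; origin under its centre

How it is judged (in metres and radians):
On the way, in this order (a step that is already met when the one before it is completed fails the run):
1. all three wheels clicked in at 2-7-4, button still up (value of joint wheel_left between 1.107 and 1.407 rad and value of joint wheel_middle between 4.248 and 4.548 rad and value of joint wheel_right between 2.363 and 2.663 rad and value of joint load below 0.002 m), for 0.2 s.
2. the load button is pressed down with the code set (value of joint wheel_left between 1.107 and 1.407 rad and value of joint wheel_middle between 4.248 and 4.548 rad and value of joint wheel_right between 2.363 and 2.663 rad and value of joint load above 0.0045 m), for 0.05 s.
At the end, for the whole second after the job is handed in: The wheels rest at digits 2, 7 and 4 (left 1.257, middle 4.398, right 2.513, each within 0.15 rad), the load button is up again (under 2 mm), and every bystander is within 20 mm of where it was (all of step 1 and distance of each of terminal, bearing, coupler, driver, motor, printed_foot, screw_cup from where it was at the start of the episode below 0.02 m); the robot touches nothing.
It fails at once if more than 15 N between the fingers and anything but the button in its press (contact force between the fingers and anything else above 15 N and value of joint load below 0.001 m).
It fails at once if the load button pressed before the code is right (value of joint load above 0.0045 m and not (value of joint wheel_left between 1.107 and 1.407 rad and value of joint wheel_middle between 4.248 and 4.548 rad and value of joint wheel_right between 2.363 and 2.663 rad)).
It fails at once if a bystander moved by more than 20 mm (distance of any of terminal, bearing, coupler, driver, motor, printed_foot, screw_cup from where it was at the start of the episode above 0.02 m).
It also fails if it takes over 72 s, if anything falls off the work surface, if the arm or the gripper's body presses on something with over 40 N, if the wrist force passes 120 N, or if a joint passes its speed limit or range.

## Working session

There is one attempt and no reset: what is moved stays moved. The work goes in short steps, Python scripts to look and compute and a shell command to move; the robot and the scene stay as the last step left them, time stands still between calls to the robot, and variables do not carry over. Pictures are saved under pics/ and viewed, at most 10 in all, crops included, and the job is handed in when it is done.

```bash
mkdir -p pics; cat > h.py <<'E'
import numpy as np,cv2
from bench import env
def grab(n,save=None):
    f=env.grab_frame(n)
    if save: cv2.imwrite('pics/'+save,cv2.cvtColor(f['image'],cv2.COLOR_RGB2BGR))
    return f
def c2w(f,p): return np.asarray(f['R']).T@(np.asarray(p)-np.asarray(f['t']))
def pix(f,X):
    q=f['camera_matrix']@(f['R']@np.asarray(X)+f['t']); return q[:2]/q[2]
E
python3 - <<'E'
from h import *
np.set_printoptions(precision=4,suppress=True)
o=env.get_obs();print(o['time_s'],o['ee_pos'],o['tool_rot'],o['force'],o['width'])
for n in ('scene','side'):
    f=grab(n,n+'0.png')
    for t in ['indexer','crown_left','crown_middle','crown_right','load_top','terminal','bearing','coupler','motor']:
        try: r=env.spot_in(f,t)
        except Exception as e: print(t,e); continue
        print(n,t,[(c2w(f,d['at']),np.round(d['p'],2),pix(f,c2w(f,d['at'])).round()) for d in r[:3]])
E
```

```text
0.0 [ 0.2722 -0.5623  0.2307] [-179.9335    0.0038   25.8293] [-0.398  -0.5247  0.4429] 0.08553671822926569
scene indexer [(array([ 0.6052, -0.0007,  0.0507]), np.float64(0.77), array([299., 249.])), (array([0.6531, 0.4341, 0.0581]), np.float64(0.69), array([409., 456.]))]
scene crown_left [(array([0.6097, 0.0014, 0.0526]), np.float64(0.9), array([298., 250.]))]
scene crown_middle [(array([0.6123, 0.0008, 0.0492]), np.float64(0.74), array([297., 251.]))]
scene crown_right [(array([0.6065, 0.0011, 0.0488]), np.float64(0.56), array([299., 250.])), (array([0.6593, 0.0436, 0.0652]), np.float64(0.52), array([287., 275.]))]
scene load_top []
scene terminal [(array([0.6565, 0.0405, 0.0661]), np.float64(0.67), array([287., 273.])), (array([0.4379, 0.0396, 0.033 ]), np.float64(0.17), array([376., 230.]))]
scene bearing [(array([ 0.644 , -0.0576,  0.0603]), np.float64(0.45), array([269., 235.])), (array([ 0.6074, -0.0035,  0.0502]), np.float64(0.27), array([297., 249.]))]
scene coupler [(array([0.5862, 0.0754, 0.0725]), np.float64(0.65), array([327., 268.])), (array([0.4424, 0.0397, 0.0337]), 
[... 554 characters left out ...]
 array([340., 270.])), (array([ 0.6753, -0.3712,  0.016 ]), np.float64(0.48), array([426., 416.])), (array([ 0.5633, -0.0333,  0.078 ]), np.float64(0.44), array([323., 253.]))]
side load_top [(array([ 0.5572, -0.1045,  0.0739]), np.float64(0.46), array([327., 284.]))]
side terminal [(array([0.6611, 0.0383, 0.0648]), np.float64(0.6), array([360., 223.])), (array([ 0.5944, -0.063 ,  0.0491]), np.float64(0.28), array([341., 270.]))]
side bearing []
side coupler [(array([0.4399, 0.0336, 0.0264]), np.float64(0.68), array([259., 252.])), (array([ 0.5604, -0.1054,  0.073 ]), np.float64(0.31), array([329., 284.]))]
side motor [(array([0.647 , 0.4231, 0.0442]), np.float64(0.68), array([317., 118.]))]
```

View pics/scene0.png

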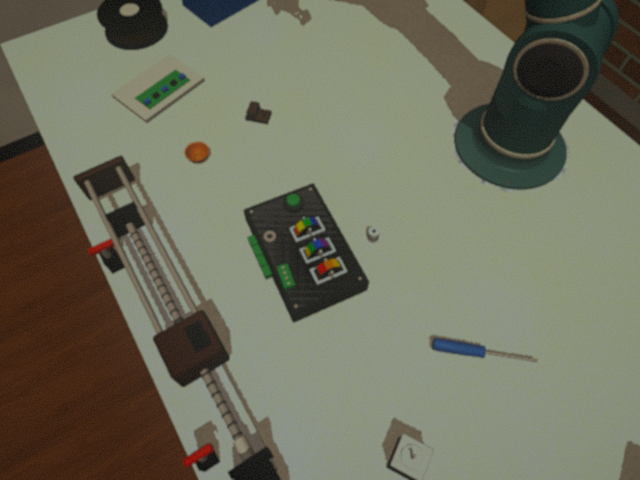

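View pics/side0.png

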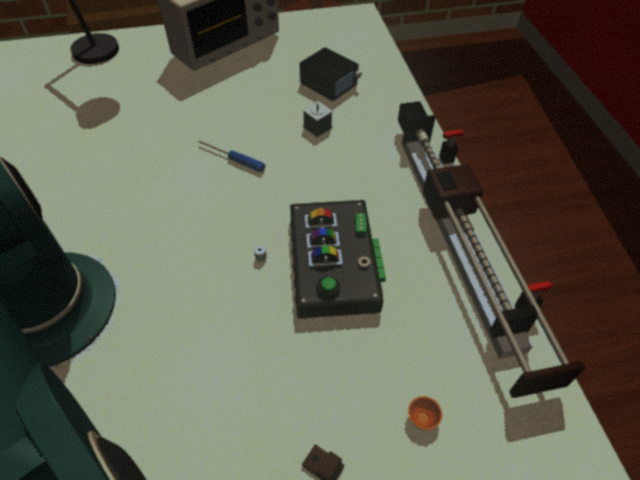

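The scene view shows the box with its wheels at about (307,226), (317,248) and (328,269), and the button at (293,200). In the side view the wheels are at (321,217), (322,237) and (325,256), with the button at (328,286). Next I fit the box pose from depth.

```bash
cat >> h.py <<'E'
def cloud(f):
    z=f['z_map'];v,u=np.mgrid[0:480,0:640];K=f['camera_matrix']
    P=np.stack([(u-K[0,2])/K[0,0]*z,(v-K[1,2])/K[1,1]*z,z],-1)
    return (P-f['t'])@f['R']
def fitbox(f):
    W=cloud(f);im=f['image'].astype(int)
    m=(f['z_map']>0)&(abs(W[...,2]-.05)<.005)&(abs(W[...,0]-.58)<.15)&(abs(W[...,1]+.03)<.2)
    m=cv2.morphologyEx(m.astype(np.uint8),cv2.MORPH_OPEN,np.ones((3,3)))
    n,l,s,_=cv2.connectedComponentsWithStats(m);m=l==1+np.argmax(s[1:,4])
    r=cv2.minAreaRect((W[m][:,:2]*1000).astype(np.float32))
    g=(abs(W[...,0]-.58)<.15)&(abs(W[...,1]+.1)<.08)&(W[...,2]>.05)&(W[...,2]<.09)&(im[...,1]>1.5*im[...,0])&(im[...,1]>1.5*im[...,2])&(im[...,1]>50)
    return r,W[m][:,2].mean(),W[g].mean(0),np.percentile(W[g][:,2],90),g.sum()
E
python3 - <<'E'
from h import *
for n in ('scene','side'):
    f=grab(n); print(n,fitbox(f))
f=grab('wrist','w0.png'); o=env.get_obs()
from scipy.spatial.transform import Rotation as R
T=R.from_euler('xyz',o['tool_rot'],degrees=True).as_matrix()
print('cam in tool',T.T@(c2w(f,[0,0,0])-o['ee_pos']), T.T@f['R'].T)
E
```

```text
scene (((590.4536743164062, -7.536376953125), (271.55084228515625, 170.45034790039062), 82.86976623535156), np.float64(0.05057878933212592), array([ 0.56205929, -0.08234095,  0.07456012]), np.float64(0.08599161266543257), np.int64(205))
side (((591.1856689453125, -7.43536376953125), (271.72308349609375, 170.00852966308594), 82.83932495117188), np.float64(0.050984032283273244), array([ 0.56421224, -0.08402957,  0.07511542]), np.float64(0.08599597406267777), np.int64(221))
cam in tool [ 0.08114122 -0.00021023 -0.1426837 ] [[-2.99316158e-04 -9.47715263e-01 -3.19117050e-01]
 [ 9.99999003e-01  1.56660224e-04 -1.40320032e-03]
 [ 1.37982730e-03 -3.19117152e-01  9.47714271e-01]]
```

```bash

python3 -m jog '[[[2.5,-1.9,0,0,0,0,0],[6.3,-4.7,0,0,0,0,0],[10,-7.5,0,0,0,0,0],[13.8,-10.3,0,0,0,0,0],[17.6,-13.2,0,0,0,0,0]]]' 20
python3 -m jog '[[[3.5,-2.6,0,0,0,0,0],[7,-5.2,0,0,0,0,0],[10.5,-7.9,0,0,0,0,0],[14,-10.5,0,0,0,0,0],[17.6,-13.2,0,0,0,0,0]]]'
python3 -m jog '[[[3.7,-2.8,0,0,0,0.115,0],[7.5,-5.6,0,0,0,0.23,0],[11.5,-8.6,0,0,0,0.345,0],[15,-11.2,0,0,0,0.46,0],[17.4,-12.9,0,0,0,0.575,0]]]'
python3 -m jog '[[[0,0,0,0,0,0,0],[0,0,0,0,0,0,0]]]'
python3 - <<'E'
from h import *
f=grab('wrist','w1.png'); o=env.get_obs();print(o['ee_pos'],o['tool_rot'],o['width'],o['force'])
print(fitbox(f))
E
```

```text
time_s: 1.65
ee_pos: [0.3738, -0.3654, 0.2314]
tool_rot: [180.0, -0.0, 25.8]
force: [1.7, -1.0, -0.9]
width: 0.0123
grasp_force: 0.0
time_s: 2.15
ee_pos: [0.4747, -0.17, 0.2316]
tool_rot: [180.0, -0.0, 25.8]
force: [-0.2, -0.9, -0.3]
width: -0.0002
grasp_force: 0.0
time_s: 2.65
ee_pos: [0.5753, 0.0237, 0.2313]
tool_rot: [-180.0, -0.0, -7.2]
force: [0.2, 0.3, -0.8]
width: -0.0002
grasp_force: 0.0
time_s: 2.85
ee_pos: [0.5745, 0.0207, 0.231]
tool_rot: [180.0, 0.0, -7.0]
force: [-0.0, -0.5, 0.0]
width: 0.0001
grasp_force: 0.0
[0.57429965 0.01972723 0.23113918] [ 1.79977752e+02  2.27755445e-02 -7.07062385e+00] -0.000344178808800096 [-0.28991187 -0.94226557  0.25836097]
(((590.7845458984375, -7.0960845947265625), (269.6918029785156, 168.92079162597656), 82.98018646240234), np.float64(0.05009731486731529), array([ 0.561671  , -0.08056677,  0.07476389]), np.float64(0.0850656786926341), np.int64(1250))
```

View pics/w1.png

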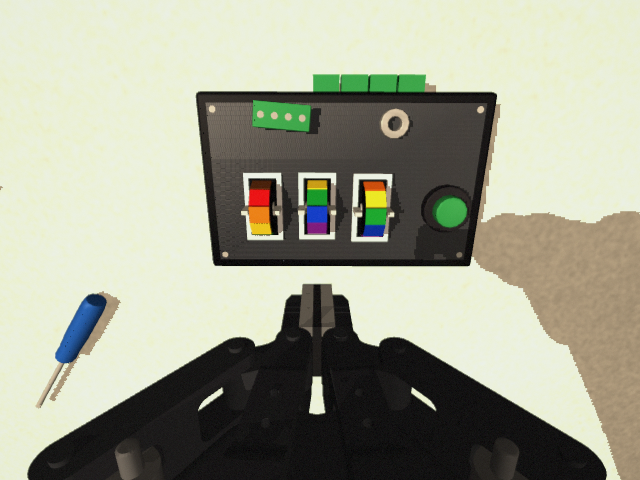

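The wrist view shows the left wheel at (262,207) (brown/red/orange/yellow from rear to front), the middle at (317,207) (yellow/green/blue/violet), the right at (373,207) (orange/yellow/green/blue), and the button at (450,211). I'll read the crown colours by projecting the rim into the image.

```bash
cat >> h.py <<'E'
C=np.array([.5908,-.0073]);YW=np.radians(-7.1)
ex=np.array([np.cos(YW),np.sin(YW)]);ey=np.array([-np.sin(YW),np.cos(YW)])
def b2w(x,y,z): return np.r_[C+x*ex+y*ey,z]
HUE=dict(zip('0123456789',[0]*10))
def rims(f):
    W=cloud(f);L=(W[...,:2]-C)@np.c_[ex,ey]
    for nm,y in (('L',.078),('M',.026),('R',-.026)):
        m=(abs(L[...,1]-y)<.005)&(abs(L[...,0]+.02)<.026)&(W[...,2]>.06)&(W[...,2]<.095)
        mt=m&(abs(L[...,0]+.02)<.004)
        top=np.median(W[mt][:,2]) if mt.sum() else np.nan
        out=[]
        for a in range(-48,49,8):
            t=np.radians(a); u,v=pix(f,b2w(-.02+.026*np.sin(t),y,top-.026+.026*np.cos(t))).round().astype(int)
            out.append((a,tuple(map(int,f['image'][v,u]))))
        print(nm,'crown z %.4f'%top,out)
    im=f['image'].astype(int)
    g=(abs(L[...,1]+.095)<.03)&(W[...,2]>.055)&(im[...,1]>1.5*im[...,0])&(abs(L[...,0])<.06)
    if g.sum(): print('button box xy',np.median(L[g],0),(L[g].min(0)+L[g].max(0))/2,'z',np.percentile(W[g][:,2],[10,50,90]))
E
python3 - <<'E'
from h import *
f=grab('wrist'); rims(f); print(pix(f,b2w(-.02,.078,.082)),pix(f,b2w(-.02,-.026,.082)))
E
```

```text
L crown z 0.0801 [(-48, (237, 198, 34)), (-40, (236, 197, 30)), (-32, (236, 196, 30)), (-24, (231, 192, 28)), (-16, (236, 128, 25)), (-8, (236, 129, 26)), (0, (236, 131, 27)), (8, (236, 130, 25)), (16, (148, 36, 4)), (24, (235, 20, 21)), (32, (235, 20, 21)), (40, (235, 15, 18)), (48, (235, 19, 19))]
M crown z 0.0780 [(-48, (129, 29, 125)), (-40, (128, 28, 124)), (-32, (129, 31, 124)), (-24, (129, 29, 125)), (-16, (21, 63, 198)), (-8, (19, 61, 197)), (0, (24, 63, 200)), (8, (15, 61, 198)), (16, (12, 71, 31)), (24, (21, 153, 38)), (32, (24, 155, 42)), (40, (26, 155, 42)), (48, (38, 156, 39))]
R crown z 0.0848 [(-48, (19, 48, 154)), (-40, (16, 47, 154)), (-32, (21, 48, 155)), (-24, (15, 48, 157)), (-16, (30, 168, 47)), (-8, (32, 168, 48)), (0, (31, 167, 45)), (8, (33, 169, 49)), (16, (129, 127, 16)), (24, (236, 231, 36)), (32, (237, 233, 39)), (40, (237, 232, 40)), (48, (236, 233, 37))]
button box xy [-0.01939614 -0.09621691] [-0.02197986 -0.10002658] z [0.06648899 0.07165391 0.07273675]
[256.89663119 214.46879111] [373.61899947 214.52457325]
```

Crowns read 3-6-5, so the moves are left -1, middle +1, right -1. I start with the middle wheel.

```bash

python3 -m jog '[[[-0.3,-0.1,3.5,0,0,0,0],[-0.5,-0.1,7,0,0,0,0],[-0.8,-0.1,10.5,0,0,0,0],[-0.8,-0.1,13,0,0,0,0],[-0.8,-0.1,14,0,0,0,0]]]'
python3 -m jog '[[[0,0,0.4,0,0,0,0],[0,0,0.8,0,0,0,0],[0,0,0.8,0,0,0,0],[0,0,0.8,0,0,0,0]]]' | egrep 'ee|force'
for i in 1; do 
python3 -m jog '[[[0,0,0.1,0,0,0,0],[0,0,0.1,0,0,0,0]]]'| egrep 'ee|^force'
python3 -m jog '[[[0,0,0.1,0,0,0,0],[0,0,0.1,0,0,0,0]]]'| egrep 'ee|^force'
python3 -m jog '[[[0,0,0.1,0,0,0,0],[0,0,0.1,0,0,0,0]]]'| egrep 'ee|^force'
done
```

```text
time_s: 3.45
ee_pos: [0.5653, 0.021, 0.0893]
tool_rot: [180.0, 0.2, -7.2]
force: [0.0, 0.7, 0.7]
width: 0.0002
grasp_force: 0.0
ee_pos: [0.5672, 0.0223, 0.0842]
force: [-0.8, -0.6, -0.1]
grasp_force: 0.0
ee_pos: [0.5669, 0.0224, 0.0826]
force: [-1.0, -0.6, -0.1]
ee_pos: [0.5667, 0.0224, 0.0812]
force: [-0.4, 0.5, 1.3]
ee_pos: [0.5666, 0.0223, 0.0801]
force: [-0.5, -0.2, -0.9]
```

```bash

python3 -m jog '[[[0,0,0.1,0,0,0,0],[0,0,0.1,0,0,0,0]]]'| egrep 'ee|^force'
python3 -m jog '[[[0,0,0.1,0,0,0,0],[0,0,0.1,0,0,0,0]]]'| egrep 'ee|^force'
python3 -m jog '[[[0,0,0.05,0,0,0,0],[0,0,0.05,0,0,0,0]]]'| egrep 'ee|^force'
```

```text
ee_pos: [0.5666, 0.0223, 0.0791]
force: [0.1, 0.6, -0.4]
ee_pos: [0.5668, 0.0224, 0.0783]
force: [0.2, 0.1, 1.9]
ee_pos: [0.5668, 0.0224, 0.0779]
force: [-0.2, -0.6, 2.8]
```

```bash

python3 -m jog '[[[0,0,0.06,0,0,0,0],[0,0,0.06,0,0,0,0],[0,0,0.06,0,0,0,0]]]'| egrep 'ee|^force'
python3 -m jog '[[[0,0,0,0,0,0,0]]]'| egrep 'ee|^force'
```

```text
ee_pos: [0.5669, 0.0224, 0.0774]
force: [-0.4, 0.1, 6.4]
ee_pos: [0.5669, 0.0224, 0.0774]
force: [-0.9, 0.5, 5.2]
```

```bash

python3 -m jog '[[[0.2,0,0,0,0,0,0],[0.4,0,0,0,0,0,0],[0.6,0,0,0,0,0,0]]]'| egrep 'ee|^force'
python3 -m jog '[[[0.2,0,0,0,0,0,0],[0.4,0,0,0,0,0,0],[0.6,0,0,0,0,0,0]]]'| egrep 'ee|^force'
python3 -m jog '[[[0.2,0,0,0,0,0,0],[0.45,0,0,0,0,0,0],[0.45,0,0,0,0,0,0],[0.45,0,0,0,0,0,0]]]'| egrep 'ee|^force'
python3 -m jog '[[[0,0,-0.3,0,0,0,0],[0,0,-1,0,0,0,0],[0,0,-4,0,0,0,0],[0,0,-8,0,0,0,0],[0,0,-8,0,0,0,0]]]'| egrep 'ee|^force'
python3 - <<'E'
from h import *
f=grab('wrist'); rims(f); o=env.get_obs();print(o['time_s'],o['ee_pos'],(o['ee_pos'][:2]-C)@np.c_[ex,ey])
E
```

```text
ee_pos: [0.5728, 0.0216, 0.0774]
force: [-1.5, -0.1, 6.6]
ee_pos: [0.579, 0.0209, 0.0774]
force: [-0.5, -0.2, 6.2]
ee_pos: [0.5834, 0.0203, 0.0774]
force: [-0.4, 0.2, 5.8]
ee_pos: [0.5854, 0.0206, 0.1623]
force: [-0.0, 0.4, -0.4]
L crown z 0.0802 [(-48, (237, 197, 32)), (-40, (236, 197, 31)), (-32, (237, 198, 32)), (-24, (230, 193, 28)), (-16, (235, 126, 23)), (-8, (236, 128, 25)), (0, (237, 130, 28)), (8, (235, 126, 21)), (16, (154, 41, 15)), (24, (236, 21, 23)), (32, (236, 21, 26)), (40, (235, 15, 16)), (48, (235, 18, 19))]
M crown z 0.0781 [(-48, (124, 113, 97)), (-40, (122, 112, 97)), (-32, (125, 114, 99)), (-24, (126, 116, 99)), (-16, (168, 43, 162)), (-8, (167, 41, 162)), (0, (168, 41, 163)), (8, (167, 38, 160)), (16, (30, 25, 88)), (24, (20, 56, 187)), (32, (19, 58, 187)), (40, (16, 57, 186)), (48, (19, 58, 187))]
R crown z 0.0849 [(-48, (1, 21, 87)), (-40, (3, 25, 89)), (-32, (4, 26, 89)), (-24, (12, 29, 94)), (-16, (14, 91, 24)), (-8, (15, 92, 27)), (0, (21, 95, 30)), (8, (18, 94, 27)), (16, (41, 64, 19)), (24, (236, 234, 40)), (32, (236, 233, 39)), (40, (236, 233, 37)), (48, (236, 233, 37))]
button box xy [-0.01878712 -0.0957944 ] [-0.02244555 -0.09655018] z [0.06605398 0.07159267 0.07257717]
7.0 [0.58434379 0.02038155 0.15992658] [-0.00982819  0.02667129]
```

```bash

python3 -m jog '[[[-0.1,-2.5,1,0,0,0,0],[-0.2,-5.1,4,0,0,0,0],[-0.2,-5.1,6.5,0,0,0,0],[-0.2,-5.1,7.5,0,0,0,0],[-0.2,-5.1,7.5,0,0,0,0]]]'| egrep 'ee|^force'
python3 -m jog '[[[0,0,0,0,0,0,0],[0,0,0,0,0,0,0]]]'| egrep 'ee|^force'
python3 -m jog '[[[0,0,0.1,0,0,0,0],[0,0,0.1,0,0,0,0]]]'| egrep 'ee|^force'
python3 -m jog '[[[0,0,0.1,0,0,0,0],[0,0,0.1,0,0,0,0]]]'| egrep 'ee|^force'
python3 -m jog '[[[0,0,0.05,0,0,0,0],[0,0,0.05,0,0,0,0]]]'| egrep 'ee|^force'
```

```text
ee_pos: [0.5867, 0.071, 0.0811]
force: [0.4, -0.6, 0.6]
ee_pos: [0.588, 0.0705, 0.0833]
force: [-0.6, 0.8, 0.2]
ee_pos: [0.5876, 0.0709, 0.0816]
force: [0.6, -1.1, 0.2]
ee_pos: [0.5875, 0.0711, 0.0803]
force: [-0.3, -0.9, 1.3]
ee_pos: [0.5876, 0.0711, 0.0798]
force: [-0.4, -0.9, 2.8]
```

```bash

python3 -m jog '[[[0,0,0.05,0,0,0,0],[0,0,0.05,0,0,0,0],[0,0,0.05,0,0,0,0]]]'| egrep 'ee|^force'
python3 -m jog '[[[0,0,0,0,0,0,0]]]'| egrep 'ee|^force'
```

```text
ee_pos: [0.5876, 0.0711, 0.0794]
force: [-0.9, -1.5, 5.7]
ee_pos: [0.5876, 0.0711, 0.0794]
force: [0.2, -1.9, 5.4]
```

```bash

python3 -m jog '[[[-0.2,0,0.01,0,0,0,0],[-0.4,0,0.01,0,0,0,0],[-0.6,0,0.01,0,0,0,0]]]'| egrep 'ee|^force'
python3 -m jog '[[[-0.2,0,0,0,0,0,0],[-0.4,0,0,0,0,0,0],[-0.6,0,0,0,0,0,0]]]'| egrep 'ee|^force'
python3 -m jog '[[[-0.2,0,0,0,0,0,0],[-0.45,0,0,0,0,0,0],[-0.45,0,0,0,0,0,0],[-0.45,0,0,0,0,0,0]]]'| egrep 'ee|^force'
python3 -m jog '[[[0,0,-0.3,0,0,0,0],[0,0,-1,0,0,0,0],[0,0,-4,0,0,0,0],[0,0,-8,0,0,0,0],[0,0,-8,0,0,0,0]]]'| egrep 'ee|^force'
python3 - <<'E'
from h import *
f=grab('wrist'); rims(f); o=env.get_obs();print(o['time_s'],o['ee_pos'],(o['ee_pos'][:2]-C)@np.c_[ex,ey])
E
```

```text
ee_pos: [0.582, 0.0718, 0.0795]
force: [0.7, -1.3, 7.2]
ee_pos: [0.5758, 0.0726, 0.0794]
force: [-0.9, -1.0, 5.3]
ee_pos: [0.5712, 0.0732, 0.0793]
force: [-0.8, -1.4, 4.8]
ee_pos: [0.5733, 0.0738, 0.1642]
force: [0.2, 0.8, -0.3]
L crown z 0.0800 [(-48, (236, 99, 21)), (-40, (235, 96, 15)), (-32, (236, 97, 15)), (-24, (236, 96, 15)), (-16, (236, 23, 24)), (-8, (237, 25, 27)), (0, (236, 22, 23)), (8, (236, 23, 27)), (16, (93, 26, 15)), (24, (115, 53, 22)), (32, (115, 55, 25)), (40, (113, 49, 17)), (48, (111, 50, 17))]
M crown z 0.0780 [(-48, (72, 64, 55)), (-40, (73, 66, 57)), (-32, (82, 74, 64)), (-24, (124, 113, 98)), (-16, (170, 43, 164)), (-8, (173, 45, 166)), (0, (171, 43, 165)), (8, (171, 42, 164)), (16, (88, 22, 90)), (24, (20, 60, 186)), (32, (18, 56, 185)), (40, (18, 58, 187)), (48, (22, 61, 188))]
R crown z 0.0848 [(-48, (1, 21, 88)), (-40, (15, 46, 153)), (-32, (14, 48, 153)), (-24, (12, 45, 153)), (-16, (37, 175, 52)), (-8, (38, 175, 52)), (0, (41, 178, 55)), (8, (39, 177, 54)), (16, (125, 121, 18)), (24, (236, 232, 36)), (32, (236, 232, 39)), (40, (236, 232, 37)), (48, (236, 232, 37))]
button box xy [-0.01911321 -0.09483961] [-0.02193601 -0.10187063] z [0.06576054 0.07147102 0.07260199]
10.25 [0.5722391  0.07347631 0.16177371] [-0.02840264  0.07786276]
```

```bash

python3 -m jog '[[[0.5,3.5,0,0,0,0,0],[1,7,0.5,0,0,0,0],[1.6,10.4,3,0,0,0,0],[1.6,10.4,5.5,0,0,0,0],[1.6,10.4,6.8,0,0,0,0]]]'| egrep 'ee|^force'
python3 -m jog '[[[0,0,0.2,0,0,0,0],[0,0,0.2,0,0,0,0],[0,0,0.2,0,0,0,0]]]'| egrep 'ee|^force'
python3 -m jog '[[[0,0,0.1,0,0,0,0],[0,0,0.1,0,0,0,0]]]'| egrep 'ee|^force'
python3 -m jog '[[[0,0,0.1,0,0,0,0],[0,0,0.1,0,0,0,0]]]'| egrep 'ee|^force'
```

```text
ee_pos: [0.5727, -0.0328, 0.0887]
force: [0.1, 0.3, 0.4]
ee_pos: [0.5746, -0.0312, 0.09]
force: [0.3, -0.4, 0.0]
ee_pos: [0.5743, -0.0318, 0.0886]
force: [0.4, 0.1, -0.8]
ee_pos: [0.574, -0.0319, 0.0871]
force: [-0.2, -0.2, -0.5]
```

```bash

python3 -m jog '[[[0,0,0.1,0,0,0,0],[0,0,0.1,0,0,0,0]]]'| egrep 'ee|^force'
python3 -m jog '[[[0,0,0.1,0,0,0,0],[0,0,0.1,0,0,0,0]]]'| egrep 'ee|^force'
python3 -m jog '[[[0,0,0.04,0,0,0,0],[0,0,0.04,0,0,0,0],[0,0,0.04,0,0,0,0]]]'| egrep 'ee|^force'
```

```text
ee_pos: [0.574, -0.032, 0.086]
force: [-0.4, -0.2, -0.2]
ee_pos: [0.5741, -0.032, 0.0851]
force: [0.6, -0.3, 2.2]
ee_pos: [0.5741, -0.032, 0.0848]
force: [-0.5, 0.1, 4.3]
```

```bash

python3 -m jog '[[[0,0,0.04,0,0,0,0],[0,0,0.04,0,0,0,0],[0,0,0.04,0,0,0,0]]]'| egrep 'ee|^force'
python3 -m jog '[[[-0.2,0,0,0,0,0,0],[-0.4,0,0,0,0,0,0],[-0.6,0,0,0,0,0,0]]]'| egrep 'ee|^force'
python3 -m jog '[[[-0.2,0,0,0,0,0,0],[-0.4,0,0,0,0,0,0],[-0.6,0,0,0,0,0,0]]]'| egrep 'ee|^force'
python3 -m jog '[[[-0.2,0,0,0,0,0,0],[-0.38,0,0,0,0,0,0],[-0.38,0,0,0,0,0,0],[-0.38,0,0,0,0,0,0]]]'| egrep 'ee|^force'
python3 -m jog '[[[0,0,-0.3,0,0,0,0],[0,0,-1,0,0,0,0],[0,0,-4,0,0,0,0],[0,0,-8,0,0,0,0],[0,0,-8,0,0,0,0]]]'| egrep 'ee|^force'
python3 - <<'E'
from h import *
f=grab('wrist','w5.png'); rims(f); o=env.get_obs();print(o['time_s'],o['ee_pos'],(o['ee_pos'][:2]-C)@np.c_[ex,ey])
E
```

```text
ee_pos: [0.5741, -0.032, 0.0844]
force: [-1.3, -0.5, 5.1]
ee_pos: [0.5681, -0.0313, 0.0844]
force: [0.5, -0.3, 5.5]
ee_pos: [0.5619, -0.0304, 0.0843]
force: [0.2, -0.8, 5.5]
ee_pos: [0.5581, -0.03, 0.0842]
force: [-2.0, -0.3, 4.5]
ee_pos: [0.5606, -0.03, 0.1693]
force: [1.1, 0.2, -0.9]
L crown z 0.0800 [(-48, (235, 96, 15)), (-40, (235, 97, 17)), (-32, (235, 95, 15)), (-24, (235, 98, 18)), (-16, (235, 25, 25)), (-8, (236, 26, 26)), (0, (235, 25, 25)), (8, (235, 27, 24)), (16, (113, 18, 17)), (24, (112, 49, 19)), (32, (113, 51, 21)), (40, (115, 53, 23)), (48, (115, 53, 23))]
M crown z 0.0783 [(-48, (124, 114, 97)), (-40, (123, 113, 97)), (-32, (123, 112, 96)), (-24, (123, 112, 95)), (-16, (167, 38, 160)), (-8, (169, 42, 163)), (0, (170, 41, 162)), (8, (171, 42, 164)), (16, (43, 22, 74)), (24, (18, 57, 186)), (32, (15, 57, 184)), (40, (21, 57, 184)), (48, (14, 56, 184))]
R crown z 0.0849 [(-48, (18, 126, 35)), (-40, (22, 126, 35)), (-32, (17, 125, 33)), (-24, (19, 126, 31)), (-16, (237, 239, 40)), (-8, (236, 240, 40)), (0, (237, 241, 41)), (8, (235, 239, 35)), (16, (149, 105, 16)), (24, (236, 118, 19)), (32, (236, 119, 23)), (40, (236, 119, 22)), (48, (236, 118, 21))]
button box xy [-0.01908762 -0.09684412] [-0.0220707  -0.09130569] z [0.06770871 0.07175651 0.0727009 ]
14.0 [ 0.55960992 -0.03006867  0.16691063] [-0.02813667 -0.02644922]
```

View pics/w5.png

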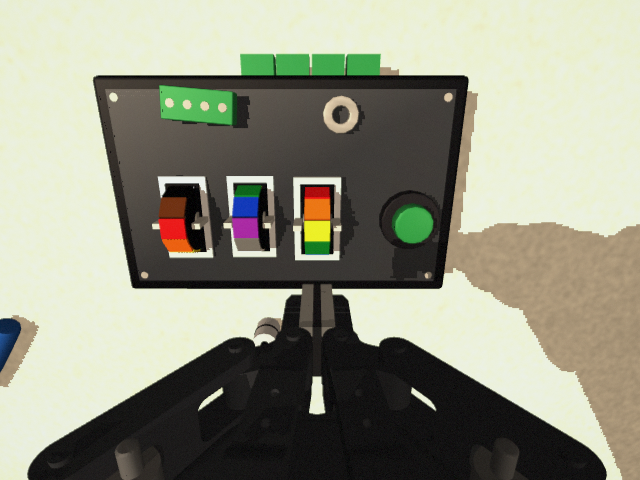

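The code now reads red, violet, yellow at (172,227), (245,222) and (317,231), i.e. 2-7-4. The button is at (413,224). Next I locate its top.

```bash
python3 - <<'E'
from h import *
f=grab('wrist');im=f['image'].astype(int)
m=((im[...,1]>1.5*im[...,0])&(im[...,1]>1.5*im[...,2])&(im[...,1]>110)).astype(np.uint8)
m[:, :375]=0;m[:170]=0
n,l,s,c=cv2.connectedComponentsWithStats(m);k=1+np.argmax(s[1:,4]);W=cloud(f)[l==k]
L=(W[:,:2]-C)@np.c_[ex,ey];print(s[k],c[k],np.percentile(W[:,2],[5,50,95]))
t=W[:,2]>np.percentile(W[:,2],50)-.001
print(L[t].min(0),L[t].max(0),L[t].mean(0))
E
```

```text
[ 395  206   39   37 1105] [414.08868778 223.96561086] [0.07074066 0.07191065 0.07306777]
[-0.03445581 -0.11210247] [ 0.05243622 -0.02681075] [-0.02017086 -0.09780482]
```

```bash

python3 -m jog '[[[0.4,3.5,0,0,0,0,0],[0.8,7.1,2,0,0,0,0],[0.8,7.1,5.5,0,0,0,0],[0.8,7.1,7.8,0,0,0,0],[0.8,7.1,8.4,0,0,0,0]]]'| egrep 'ee|^force'
python3 -m jog '[[[0,0,0,0,0,0,0],[0,0,0,0,0,0,0],[0,0,0,0,0,0,0]]]'| egrep 'ee|^force'
python3 -m jog '[[[0,0,0.2,0,0,0,0],[0,0,0.4,0,0,0,0],[0,0,0.6,0,0,0,0],[0,0,0.6,0,0,0,0]]]'| egrep 'ee|^force'
python3 -m jog '[[[0,0,0.15,0,0,0,0],[0,0,0.3,0,0,0,0],[0,0,0.3,0,0,0,0]]]'| egrep 'ee|^force'
```

```text
ee_pos: [0.5555, -0.1013, 0.0771]
force: [0.1, -0.6, -0.2]
ee_pos: [0.5581, -0.1014, 0.0814]
force: [1.2, 0.2, 0.4]
ee_pos: [0.5573, -0.1014, 0.074]
force: [-0.0, 0.1, 0.7]
ee_pos: [0.5575, -0.1015, 0.0711]
force: [0.3, 0.1, 2.5]
```

```bash

python3 -m jog '[[[0,0,0.15,0,0,0,0],[0,0,0.3,0,0,0,0],[0,0,0.45,0,0,0,0],[0,0,0.45,0,0,0,0]]]'| egrep 'ee|^force'
python3 -m jog '[[[0,0,0.1,0,0,0,0],[0,0,0.1,0,0,0,0]]]'| egrep 'ee|^force'
python3 -m jog '[[[0,0,0.05,0,0,0,0],[0,0,0.05,0,0,0,0]]]'| egrep 'ee|^force'
```

```text
ee_pos: [0.5576, -0.1014, 0.0667]
force: [0.1, 0.4, 3.0]
ee_pos: [0.5576, -0.1015, 0.066]
force: [-2.4, 0.2, 7.5]
ee_pos: [0.5576, -0.1015, 0.0659]
force: [-5.1, 0.4, 13.7]
```

The force jump shows the button is against its bottom stop. I lift off and check the result.

```bash

python3 -m jog '[[[0,0,-0.2,0,0,0,0],[0,0,-0.8,0,0,0,0],[0,0,-3,0,0,0,0],[0,0,-7,0,0,0,0],[0,0,-10,0,0,0,0]]]'| egrep 'ee|^force'
python3 -m jog '[[[0,0,-2,0,0,0,0],[0,0,-2,0,0,0,0],[0,0,-2,0,0,0,0]]]'| egrep 'ee|^force'
python3 - <<'E'
from h import *
f=grab('wrist','w6.png'); rims(f); print(env.get_obs()['time_s'])
E
```

```text
ee_pos: [0.5575, -0.1014, 0.1672]
force: [1.6, 0.8, 0.4]
ee_pos: [0.5573, -0.1015, 0.1853]
force: [-0.2, 0.1, -0.7]
L crown z 0.0802 [(-48, (235, 98, 20)), (-40, (234, 96, 15)), (-32, (235, 97, 17)), (-24, (235, 99, 19)), (-16, (236, 26, 29)), (-8, (235, 25, 28)), (0, (235, 29, 29)), (8, (235, 31, 30)), (16, (91, 22, 3)), (24, (110, 50, 19)), (32, (111, 51, 17)), (40, (114, 53, 23)), (48, (110, 48, 11))]
M crown z 0.0781 [(-48, (123, 112, 96)), (-40, (123, 112, 95)), (-32, (123, 114, 97)), (-24, (124, 113, 95)), (-16, (172, 41, 162)), (-8, (175, 48, 167)), (0, (174, 46, 167)), (8, (176, 50, 169)), (16, (87, 22, 89)), (24, (21, 56, 185)), (32, (19, 58, 185)), (40, (15, 54, 181)), (48, (17, 56, 183))]
R crown z 0.0850 [(-48, (18, 126, 32)), (-40, (20, 127, 36)), (-32, (17, 124, 30)), (-24, (19, 127, 35)), (-16, (237, 240, 41)), (-8, (236, 240, 39)), (0, (237, 241, 41)), (8, (236, 241, 40)), (16, (175, 91, 15)), (24, (236, 118, 21)), (32, (236, 118, 21)), (40, (236, 117, 21)), (48, (236, 118, 22))]
button box xy [-0.01792181 -0.09871268] [ 0.01042889 -0.09603025] z [0.06908048 0.07194434 0.07334432]
17.2
```

View pics/w6.png

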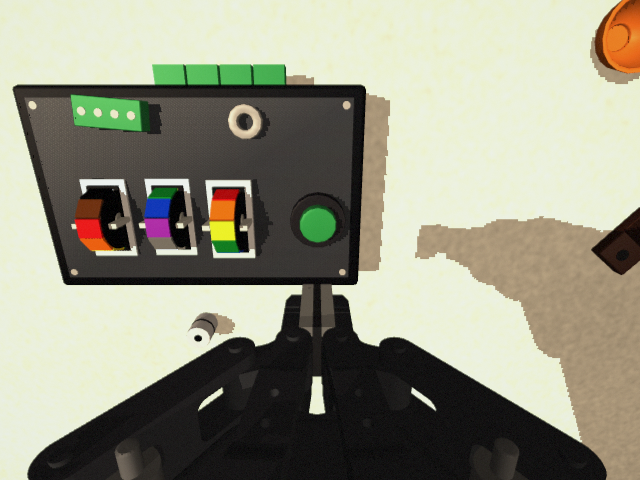

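The code still reads 2-7-4 at (90,228), (158,225) and (222,231). The button is up again at (318,224), and nothing else visible has moved.

```bash
python3 -c "
from bench import env; print(env.close_job())"
```

```text
the job is handed in; nothing more can be done
None
```

I set the thumbwheels to 2-7-4, pressed the load button down to its stop and let it come back up, then handed the job in at about 17 s; the last picture showed the code still set, but the hand-in returned no verdict.

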